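# Spring open the strainer box on the paint-mixing bench

## Task

Open the wider of the two touch-latch boxes on the paint-mixing bench. With the fingers, slide the roll of masking tape off its hatch and fully onto the fixed ledge of the same box, keeping the roll flat and never lifting it; then press the front edge of that hatch down until its catch lets go, and take the hand away so that the hatch springs ajar and stays so. Leave the narrow box shut and everything else standing where it is.

Things in the scene. Friction and masses are not known exactly. Their poses are not given: they have to be found in the camera images.
- wide_box: The wide box: fixed white steel box, 210 mm deep (x), 340 mm wide (y), about 80 mm high. Origin: centre of its underside; x points from its front (robot side) to its back, y to its left, z up. Its right half is the grey hatch: y from -162 to -14 mm, x from -105 to +95 mm, top at z = 82 mm. Its left half is a fixed ledge.
- wide_ledge (a point): Centre of the top of the wide box's fixed flat ledge, at (0, 76, 80) mm in the box's frame. The ledge spans y from -10 to +162 mm over the whole depth and lies 2 mm lower than the hatch. A rim 10 mm high closes its left end (y 162 to 170 mm); front and back have no rim.
- wide_hatch (a joint): Angle (rad) of the wide box's hatch: 0 shut and latched, negative pressed in, positive open. A flat grey panel 200 x 148 x 8 mm, no handle, hinged along its back edge. When its push catch is let go, a spring lifts it to rest at about 0.45 rad, its front edge then about 90 mm higher. The tape's weight alone does not trip the catch. Once sprung it does not latch again.
- wide_press (a point): Where to press: top of the wide hatch, on its midline, 25 mm behind its free front edge (a bare steel disc 20 mm across); at (-80, -88, 82) mm in the box's frame when shut; moves with the hatch. It resists with 3 to 5 N and goes down 6 mm (-0.035 rad) to a hard stop; held there for 0.3 s (10 N is plenty) the catch lets go, and the hatch rises as the finger withdraws.
- tape: Roll of buff masking tape lying flat on the wide hatch: outside diameter 106 mm, open hole through it 76 mm in diameter, 48 mm tall, 0.2 to 0.35 kg. Origin: centre of its underside, on the roll's axis, z up. It is off the hatch and fully on the ledge when its centre has y between 39 and 109 mm in the wide box's frame (and stays over the ledge in x).
- narrow_box: The narrow box, to be left alone: fixed white steel box 210 mm deep by 110 mm wide by about 80 mm high. Origin: centre of its underside; axes like the wide box's. It stands to the left or to the right of the wide box.
- narrow_hatch (a joint): Angle of the narrow box's hatch (rad), a grey panel 200 mm by 96 mm of the same kind: 0 shut, positive open. It must stay shut.
- cup: White plastic mixing cup, 64 mm across, 75 mm tall, standing on the narrow hatch. Origin: centre of its underside. Leave alone.
- bottle: White plastic bottle with blue label, 56 mm across, 150 mm tall, standing beside the narrow box. Origin: centre of its underside. Leave alone.
- tin: Paint tin, 74 mm across, 100 mm tall, standing at the other side of the narrow box. Origin: centre of its underside. Leave alone.
- jar: Glass jar with black cap, 60 mm across, 80 mm tall, on the bench in front of the boxes. Origin: centre of its underside. Leave alone.
- paddle: White stirring paddle (spatula) lying on the bench in front of the boxes. Leave alone.
- gloves: Green glove carton, 100 by 230 by 75 mm, on the bench behind the boxes. Origin: centre of its underside. Leave alone.
- canister: Metal canister, 90 mm across, 160 mm tall, on the bench behind the boxes. Origin: centre of its underside. Leave alone.
There are look-alikes about, which are no part of the job. What is meant by the tape is not orange or pink, and is the larger of those in its own colour.

How it is judged:
By the outcome, as a careful person would: the job done as asked, in the order asked, and still so for the second after the job is handed in, with the robot touching nothing.
It also fails if it takes over 48 s, if anything falls off the work surface, if the arm or the gripper's body presses on something with over 40 N, if the wrist force passes 120 N, or if a joint passes its speed limit or range.

## Robot

A 6-joint arm with a two-finger parallel gripper is mounted at the origin on the work surface. World frame = base frame: x ahead of the robot, y to its left, z up, the work surface at z = 0. Lengths are in m, angles in rad, forces in N, time in s.
With the tool pointing down it reaches from about 0.25 to 0.725 m from the base axis. Payload 4 kg.
Tool frame: the origin (TCP) lies at the very end of the fingers, on their centre line; the grasp point (between the pads) lies 19 mm behind it; z points along the fingers, y is the line along which they close (so a half turn about z gives the same grasp; the last joint's range is limited). The gripper opens to 85 mm and grips with 20 to 120 N. Pads are 22 mm wide; open, the fingers measure 114 mm over their backs; the gripper's body (76 mm by 85 mm) begins 54 mm behind the grasp point. The pads swing forward as they close: fully open they stand 13 mm farther back than shut.
Start: joints at [0, 0.241, 0.005, 1.335, 0, 1.571], TCP at [0.5, -0, 0.195] pointing down, gripper open.
Joint ranges: [-2.72, 2.72], [-1.05, 1.87], [-1.09, 1.28], [-1.99, 2.15], [-1.42, 1.44], [-3.14, 3.14]. Speed limits (rad/s): [2.79, 2.79, 3.14, 3.14, 3.14, 3.14].

## Interface

Orientations are given as a unit quaternion [x, y, z, w].
In Python, from workcell import bot, vision, workorder gives the robot as it stands.
- The arm moves only by the shell command python3 -m creep 'ROWS' [OPENING]. ROWS is JSON, a list of rows, each a list of 2 entries, a list of its own where there are three numbers: the shift along the tool's x, y, z in mm, then the turn, a rotation vector about the tool's x, y, z in rad. In form: [[[dx, dy, dz], [wx, wy, wz]], ...]. A call has 1 to 12 rows; each row shifts and turns the commanded pose from where the row before left it, along the tool's axes as they then stand; what a row does not reach is not made up. A row lasts 1/8 s, in which the tool goes at most 62.5 mm and 10.7 degrees, less where a joint would pass 70% of its speed; a pose out of reach is approached as far as the arm can. A call is refused whole if a number of a shift passes 62.5 or a number of a turn 0.188, either way. A call with a gripper value outside its range is refused whole. OPENING is the finger opening in mm, from 0 to 85.4, set as the call begins (- or left out, the last holds). The fingers move at their own pace and stop on an object; the grip force is fixed at half the most. Time passes only in rows, so rows that do not move let the fingers close. It gives the time, the measured TCP pose, the force, the opening and the grip force at its end, in the units of the state.
- bot.get_obs(): the state, without advancing time (a new reading comes with each control period).
- vision.camera(name): name is "scene" or "side" or "wrist"; returns a dict with "image" (384x512x3 uint8, blue, green, red), "z_map" (384x512 float32, m along the optical axis (not along the pixel's ray), 0 where there is no reading), "K" (3x3 intrinsics, pixels), "rvec" (rotation vector, rad) and "tvec" (3), from world to camera coordinates, as OpenCV has them; the wrist camera has in their place "tool_from_camera" (4x4, takes a point from camera to tool coordinates, whose origin is the TCP and whose axes are the flange's). Camera axes: x right, y down, z forward; pixel columns grow to the right and rows downward; lengths in m; the calibration is good to about 2 mm. The wrist camera is an equidistant fisheye: a pixel r from the principal point sees the ray r / f radians off the axis. A picture is of the moment at which its call begins: read the wrist's pose just before it.
- workorder.job_done(): hands the job in; it is judged then, once.
Trained networks look in a picture, given as the dict that the camera call returned (one of the last four; its "shot" number tells which), for a name from the list of things; names that differ only in an ending like _2 or _b are one class to them, and where a whole thing is asked for, a point or a joint stands for the part that bears it (a point fixed in the world has none). Each returns a list of dicts, best first, with "score" (0 to 1); they miss things now and then, are a little off and sometimes report something else, mostly with a low value. They report only what shows in the picture. A call takes as long as a camera call. They do not tell look-alikes from the thing itself.
- vision.spot_in(picture, query): "position" ([column, row] in pixels, amid what is visible of it).
- vision.place_of(picture, query): "position" ([column, row] in pixels: a listed point, or the origin of a listed thing).
The state is a dict: "clock": time; "joint_pos": joint angles; "joint_vel": joint speeds; "tau": joint torques, N m; "eef_pos": TCP position; "tool_rot": TCP orientation; "ft_force": force on the tool from outside, world axes, zero at the start; "ft_torque": the same for the moment, N m; "grip_width": finger opening in m; "grasp_force": force on a finger pad.
Only numpy, scipy, OpenCV 4.12 (cv2) and the standard library are available. Lean on these libraries where they do the work, as an engineer would, in place of code of your own. Each camera call takes 0.05 s, during which the arm holds its last target. There are 200 camera calls.

## Working session

There is one attempt and no reset: what is moved stays moved. The work goes in short steps, Python scripts to look and compute and a shell command to move; the robot and the scene stay as the last step left them, time stands still between calls to the robot, and variables do not carry over. Pictures are saved under pics/ and viewed, at most 10 in all, crops included, and the job is handed in when it is done.

```bash
mkdir -p pics; ls
cat > h.py <<'E'
import numpy as np, cv2
from workcell import bot, vision, workorder
def pt(p,c,r,n=2):
    c,r=int(round(c)),int(round(r))
    w=p["z_map"][max(r-n,0):r+n+1,max(c-n,0):c+n+1]; z=np.median(w[w>0])
    K=p["K"]; v=np.array([(c-K[0,2])/K[0,0],(r-K[1,2])/K[1,1],1])*z
    R=cv2.Rodrigues(np.array(p["rvec"],float))[0]
    return R.T@(v-np.array(p["tvec"],float).ravel())
def cloud(p):
    K=p["K"]; z=p["z_map"]; rr,cc=np.indices(z.shape)
    v=np.stack([(cc-K[0,2])/K[0,0]*z,(rr-K[1,2])/K[1,1]*z,z],-1)
    R=cv2.Rodrigues(np.array(p["rvec"],float))[0]
    return (v-np.array(p["tvec"],float).ravel())@R
E
python3 - <<'E'
from h import *
o=bot.get_obs(); print(o["clock"],o["eef_pos"],o["tool_rot"])
for n in ["scene","side"]:
    p=vision.camera(n); cv2.imwrite(f"pics/{n}0.png",p["image"])
    np.savez(f"{n}0.npz",**{k:p[k] for k in("image","z_map","K","rvec","tvec")})
    for q in ["tape","wide_box","wide_press","wide_ledge","narrow_box","cup","bottle","tin","jar","canister"]:
        for d in vision.place_of(p,q)[:3]:
            print(n,q,round(d["score"],2),np.round(d["position"]),np.round(pt(p,*d["position"]),3))
E
```

```text
pics
0.0 [4.99307301e-01 1.70423570e-05 1.93728852e-01] [ 0.70710394  0.70710889 -0.00070881 -0.00073509]
scene tape 0.87 [206. 208.] [ 0.51  -0.186  0.152]
scene tape 0.82 [298. 267.] [ 0.754 -0.191  0.159]
scene tape 0.77 [255. 148.] [0.228 0.267 0.019]
scene wide_press 0.87 [283. 165.] [0.434 0.161 0.081]
scene wide_ledge 0.93 [343. 167.] [0.559 0.276 0.08 ]
scene narrow_box 0.95 [211. 270.] [ 0.586 -0.243  0.069]
scene narrow_box 0.59 [303. 175.] [0.541 0.108 0.118]
scene narrow_box 0.4 [141. 237.] [ 0.345 -0.257  0.016]
scene cup 0.66 [204. 246.] [ 0.546 -0.226  0.096]
scene cup 0.58 [281. 167.] [0.438 0.147 0.082]
scene cup 0.16 [248. 247.] [ 0.601 -0.153  0.081]
scene bottle 0.78 [203. 313.] [ 0.629 -0.304  0.03 ]
scene tin 0.68 [248. 247.] [ 0.601 -0.153  0.081]
scene tin 0.52 [202. 312.] [ 0.628 -0.305  0.033]
scene jar 0.79 [140. 238.] [ 0.344 -0.26   0.014]
scene jar 0.36 [262. 165.] [0.316 0.205 0.014]
scene canister 0.82 [309. 332.] [ 0.806 -0.212  0.054]
scene canister 0.68 [305. 177.] [0.545 0.112 0.112]
side tape 0.94 [228. 256.] [ 0.314 -0.101  0.049]
side tape 0.88 [222. 164.] [0.483 0.113 0.113]
side tape 0.72 [310. 196.] [ 0.63  -0.075  0.03 ]
side wide_box 0.64 [212. 176.] [0.454 0.123 0.083]
side wide_press 0.92 [197. 172.] [0.436 0.164 0.084]
side narrow_box 0.82 [325. 243.] [ 0.468 -0.243  0.083]
side cup 0.6 [332. 220.] [ 0.51  -0.226  0.112]
side cup 0.6 [211. 174.] [0.459 0.132 0.083]
side cup 0.44 [199. 144.] [0.536 0.285 0.08 ]
side bottle 0.58 [371. 251.] [ 0.577 -0.3    0.022]
side tin 0.76 [289. 224.] [ 0.506 -0.109  0.028]
side jar 0.7 [371. 198.] [ 0.744 -0.193  0.026]
side jar 0.56 [278. 309.] [ 0.297 -0.267  0.041]
side canister 0.97 [371. 198.] [ 0.744 -0.193  0.026]
side canister 0.43 [313. 165.] [0.743 0.008 0.039]
side canister 0.4 [220. 164.] [0.479 0.116 0.113]
```

Run:
```python
import cv2,numpy as np
a=cv2.imread("pics/scene0.png")
cv2.imwrite("pics/s0.png",cv2.resize(a,(780,585)))
a=cv2.imread("pics/side0.png")
cv2.imwrite("pics/s1.png",cv2.resize(a,(780,585)))
```

```text
(no output)
```

View pics/s0.png

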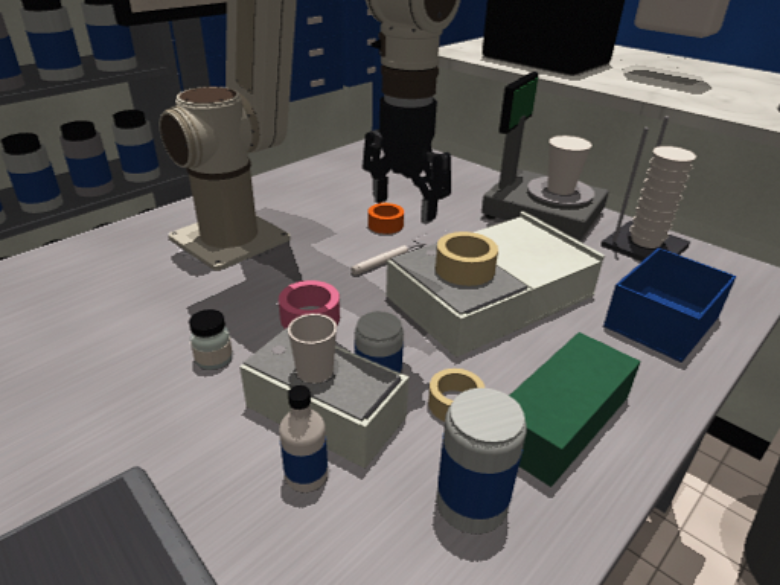

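View pics/s1.png

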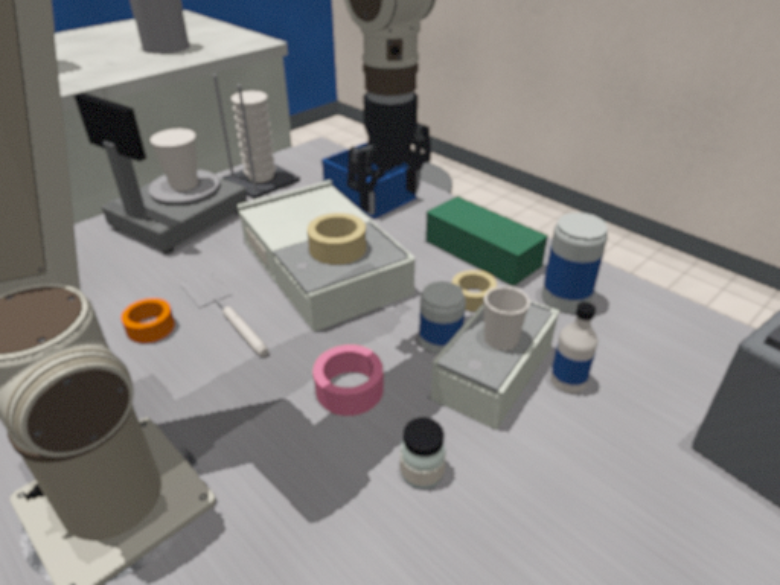

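The scene shows the wide box in the middle (hatch nearer the narrow box, ledge beyond, at about (490,270) of the enlarged scene view). The buff tape lies on the hatch at about (467,258), and the narrow box is at the right with the cup. Next I fit box and roll from the depth.

Run:
```python
from h import *
for n in ["scene","side"]:
    p=np.load(n+"0.npz"); P=cloud(p); ok=p["z_map"]>0; im=p["image"].astype(int)
    reg=ok&(P[...,0]>.35)&(P[...,0]<.75)&(P[...,1]>-.02)&(P[...,1]<.5)
    t=reg&(P[...,2]>.068)&(P[...,2]<.098)
    m=cv2.morphologyEx(t.astype(np.uint8),cv2.MORPH_OPEN,np.ones((3,3)))
    l,lab,st,_=cv2.connectedComponentsWithStats(m); k=1+np.argmax(st[1:,4])
    Q=P[lab==k]; r=cv2.minAreaRect((Q[:,:2]*1000).astype(np.float32)); print(n,"top rect",r,np.round(cv2.boxPoints(r)), np.median(Q[:,2]))
    t=reg&(P[...,2]>.120)&(P[...,2]<.150)&(im[...,2]-im[...,0]>25)
    Q=P[t]; zt=np.percentile(Q[:,2],[10,50,90]); Q=Q[Q[:,2]>.124]
    print("tape",len(Q),zt,cv2.minEnclosingCircle((Q[:,:2]*1000).astype(np.float32)))
```

```text
scene top rect ((533.4009399414062, 223.9969024658203), (344.2372131347656, 213.9752197265625), 76.89974212646484) [[390.  81.]
 [599.  32.]
 [677. 367.]
 [468. 416.]] 0.0798761094172936
tape 409 [0.12224928 0.12848449 0.12997352] ((516.3749389648438, 153.7755889892578), 54.52579879760742)
side top rect ((530.804931640625, 226.595458984375), (347.3260498046875, 211.5319061279297), 77.31486511230469) [[389.  80.]
 [596.  34.]
 [672. 373.]
 [466. 419.]] 0.0817700834030208
tape 394 [0.12236522 0.12968482 0.13186559] ((512.2418823242188, 153.8607940673828), 53.35326385498047)
```

```bash
python3 -m creep '[[[0,0,0],[0,0,0.113]],[[0,0,0],[0,0,0.112]],[[30,-4,0],[0,0,0]],[[30,-4,0],[0,0,0]],[[30,-4,0],[0,0,0]],[[30,-5,0],[0,0,0]],[[33,-5,0],[0,0,0]],[[0,0,20],[0,0,0]],[[0,0,20],[0,0,0]],[[0,0,0],[0,0,0]],[[0,0,0],[0,0,0]]]' 0
python3 - <<'E'
from h import *
from scipy.spatial.transform import Rotation as R
o=bot.get_obs(); print(R.from_quat(o["tool_rot"]).as_matrix().round(3), o["grip_width"])
p=vision.camera("side"); cv2.imwrite("pics/s2.png",cv2.resize(p["image"][60:260,100:360],None,fx=3,fy=3))
E
```

```text
clock: 2.48
eef_pos: [0.5131, 0.1541, 0.1553]
tool_rot: [0.782, 0.623, 0.0, 0.0]
ft_force: [-0.2, -0.1, 0.1]
grip_width: -0.0005
grasp_force: 0.0
[[ 0.223  0.975  0.001]
 [ 0.975 -0.223  0.   ]
 [ 0.     0.001 -1.   ]] -0.0004524348322933123
```

View pics/s2.png

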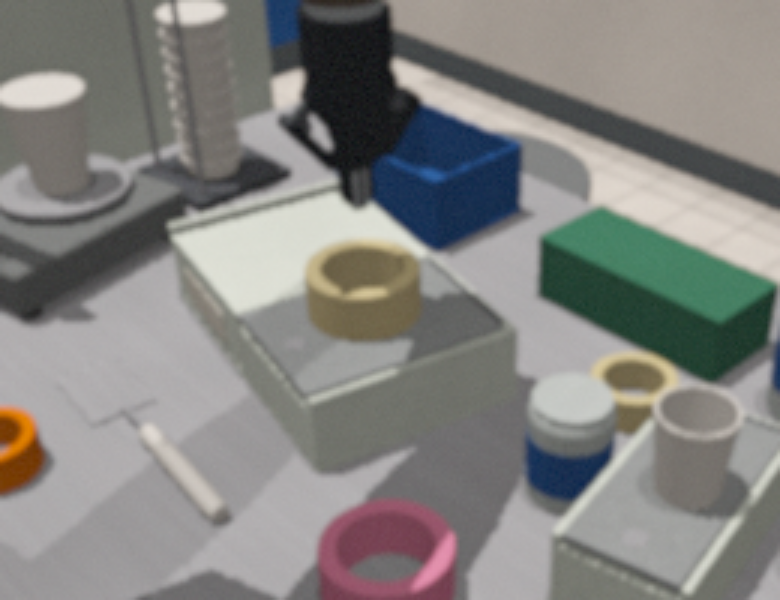

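The fingertips at crop (355,200) look farther from the roll's hole (362,265) than expected. I'll check the projection of the TCP and the fingertip depth.

Run:
```python
from h import *
o=bot.get_obs(); 
for n in ["side","scene"]:
    p=vision.camera(n); cv2.imwrite(f"pics/{n}3.png",cv2.resize(p["image"][60:260,100:360] if n=="side" else p["image"][80:280,180:440],None,fx=3,fy=3))
    q=lambda X: cv2.projectPoints(np.array([X],float),np.array(p["rvec"],float),np.array(p["tvec"],float),p["K"],None)[0].ravel().round(1)
    print(n,"tcp px",q(o["eef_pos"]),"roll top",q([.513,.154,.13]), "shot",p["shot"])
    P=cloud(p); u,v=q(o["eef_pos"]).astype(int)
    dark=(p["image"].max(-1)<70)&(p["z_map"]>0)&(np.abs(P[...,0]-.51)<.1)&(np.abs(P[...,1]-.154)<.1)&(P[...,2]>.135)
    Q=P[dark]; i=np.argsort(Q[:,2])[:25]; print("lowest dark",Q[i].mean(0).round(3),Q[:,2].min())
    for z in (.16,.17,.18,.19,.2): 
        s=Q[np.abs(Q[:,2]-z)<.005]; print(z,len(s),s.mean(0).round(3) if len(s) else "")
```

```text
side tcp px [219.8 140.1] roll top [220.3 148.5] shot 4
lowest dark [0.508 0.147 0.208] 0.20172806912293678
0.16 0 
0.17 0 
0.18 0 
0.19 0 
0.2 6 [0.51  0.147 0.203]
scene tcp px [306.8 152.1] roll top [305.7 160.7] shot 5
lowest dark [0.519 0.147 0.2  ] 0.1938801022920894
0.16 0 
0.17 0 
0.18 0 
0.19 1 [0.519 0.149 0.194]
0.2 27 [0.519 0.146 0.201]
```

View pics/scene3.png

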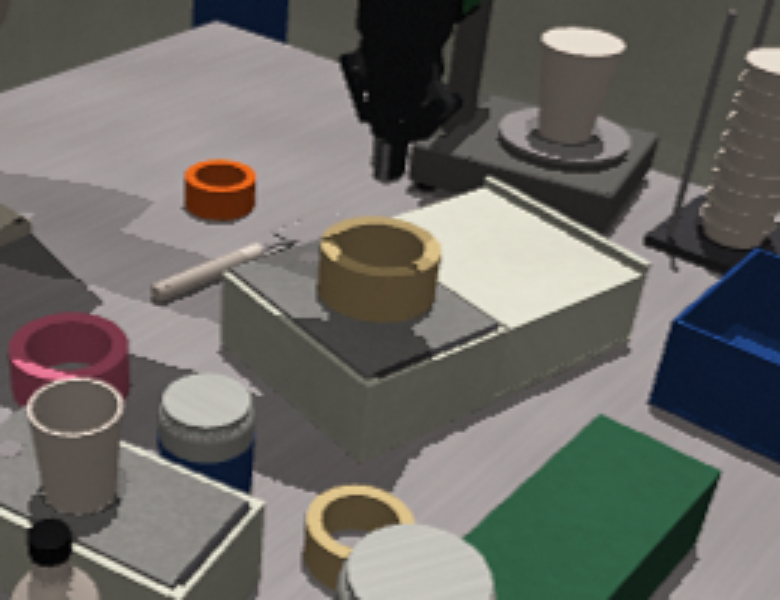

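Scene view: tips at about image pixel (309,139), the TCP projects to (307,152). I'll read the depth of the tips.

Run:
```python
from h import *
for n,c,rs in [("scene",310,range(124,150,2)),("side",218,range(110,142,2))]:
    p=vision.camera(n)
    for r in rs: print(n,c,r,p["image"][r,c],pt(p,c,r,0).round(3) if p["z_map"][r,c]>0 else None)
o=bot.get_obs();print(o["eef_pos"],o["joint_pos"].round(3) if hasattr(o["joint_pos"],"round") else o["joint_pos"])
```

```text
scene 310 124 [12 12 11] [0.523 0.14  0.241]
scene 310 126 [12 11 11] [0.525 0.137 0.238]
scene 310 128 [22 21 20] [0.52  0.146 0.228]
scene 310 130 [19 18 18] [0.519 0.148 0.222]
scene 310 132 [12 13 13] [0.522 0.144 0.219]
scene 310 134 [10 11  9] [0.524 0.143 0.214]
scene 310 136 [9 8 7] [0.523 0.145 0.208]
scene 310 138 [8 6 6] [0.526 0.142 0.204]
scene 310 140 [69 70 73] [0.52  0.152 0.193]
scene 310 142 [158 158 167] [ 0.31   0.47  -0.001]
scene 310 144 [155 155 163] [ 0.318  0.46  -0.002]
scene 310 146 [156 156 165] [ 0.329  0.445 -0.001]
scene 310 148 [159 159 166] [ 0.338  0.433 -0.001]
side 218 110 [31 26 27] [0.506 0.144 0.249]
side 218 112 [30 28 27] [0.506 0.144 0.244]
side 218 114 [26 28 25] [0.504 0.143 0.239]
side 218 116 [47 42 42] [0.508 0.148 0.23 ]
side 218 118 [80 79 79] [0.505 0.146 0.227]
side 218 120 [81 78 79] [0.505 0.146 0.221]
side 218 122 [77 77 76] [0.506 0.148 0.214]
side 218 124 [71 71 68] [0.505 0.146 0.21 ]
side 218 126 [68 68 66] [0.503 0.145 0.205]
side 218 128 [101 107 105] [0.504 0.146 0.199]
side 218 130 [190 201 199] [0.633 0.312 0.081]
side 218 132 [213 223 221] [0.626 0.304 0.08 ]
side 218 134 [211 222 220] [0.618 0.294 0.079]
side 218 136 [213 223 221] [0.608 0.282 0.081]
side 218 138 [209 221 220] [0.598 0.271 0.082]
side 218 140 [165 196 206] [0.536 0.192 0.132]
[0.51320839 0.15407464 0.1553927 ] [0.292 0.329 0.023 1.263 0.    2.088]
```

Run:
```python
from h import *
for n in ("scene","side"):
    p=np.load(n+"0.npz"); P=cloud(p)
    m=(p["z_map"]>0)&(abs(P[...,0]-.5)<.09)&(abs(P[...,1])<.06)&(P[...,2]>.14)&(P[...,2]<.4)
    Q=P[m]; print(n,"start lowest",np.sort(Q[:,2])[[0,5,15]].round(3))
    p=vision.camera(n); P=cloud(p)
    m=(p["z_map"]>0)&(abs(P[...,0]-.513)<.09)&(abs(P[...,1]-.15)<.06)&(P[...,2]>.14)
    Q=P[m]; print(n,"now lowest",np.sort(Q[:,2])[[0,5,15]].round(3))
```

```text
scene start lowest [0.243 0.245 0.246]
scene now lowest [0.191 0.194 0.198]
side start lowest [0.245 0.247 0.249]
side now lowest [0.194 0.197 0.201]
```

In both views the tips sit about 37 mm above the reported TCP. I'll go down to a height that is safe either way and look again.

```bash
python3 -m creep '[[[0,0,15],[0,0,0]],[[0,0,15],[0,0,0]],[[0,0,15],[0,0,0]],[[0,0,5],[0,0,0]],[[0,0,0],[0,0,0]],[[0,0,0],[0,0,0]]]' 0
python3 - <<'E'
from h import *
a=[]
for n,s in (("scene",np.s_[90:190,240:370]),("side",np.s_[80:180,155:285])):
    p=vision.camera(n); a.append(cv2.resize(p["image"][s],(520,400),interpolation=cv2.INTER_CUBIC)[:, 60:450])
cv2.imwrite("pics/4.png",np.hstack(a))
E
```

```text
clock: 3.58
eef_pos: [0.5131, 0.1542, 0.1051]
tool_rot: [0.782, 0.623, 0.0, 0.0]
ft_force: [0.2, -0.2, -0.5]
grip_width: 0.0004
grasp_force: 0.0
```

View pics/4.png

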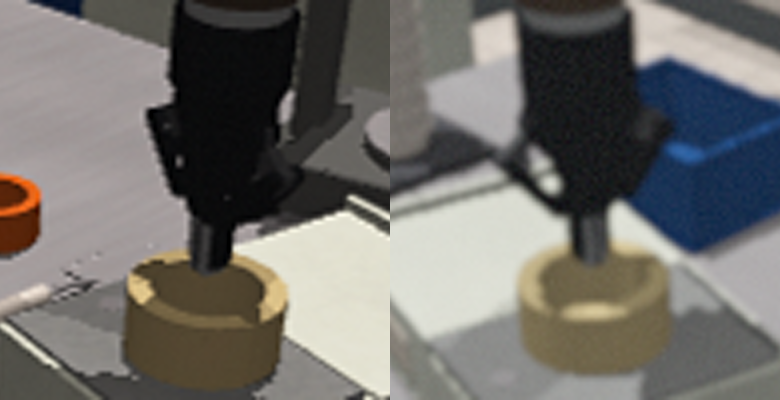

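Confirmed: with the TCP reported at 0.105, the tips (left pane (210,270), right pane (590,262)) are only just at the roll's rim, centred on the hole. I go down 37 mm more and watch the force.

```bash
python3 -m creep '[[[0,0,10],[0,0,0]],[[0,0,10],[0,0,0]],[[0,0,10],[0,0,0]],[[0,0,7],[0,0,0]],[[0,0,0],[0,0,0]],[[0,0,0],[0,0,0]]]'
python3 - <<'E'
from h import *
p=vision.camera("side");P=cloud(p);im=p["image"].astype(int)
# lowest of wide knuckles: points away from the finger line, above the roll
m=(p["z_map"]>0)&(im.max(-1)<60)&(abs(P[...,0]-.513)<.08)&(abs(P[...,1]-.154)<.06)&(P[...,2]>.12)
d=np.hypot(P[...,0]-.513,P[...,1]-.154); m2=m&(d>.03); print("knuckle min z",np.sort(P[m2][:,2])[:5].round(3), "all min",np.sort(P[m][:,2])[:5].round(3))
E
```

```text
clock: 4.42
eef_pos: [0.5129, 0.1541, 0.0678]
tool_rot: [0.782, 0.623, 0.0, 0.0]
ft_force: [-0.2, 0.6, 0.6]
grip_width: 0.0001
grasp_force: 0.0
knuckle min z [0.153 0.156 0.156 0.157 0.158] all min [0.121 0.123 0.124 0.125 0.125]
```

```bash
python3 -m creep '[[[12,0,0],[0,0,0]],[[8,0,0],[0,0,0]],[[8,0,0],[0,0,0]],[[8,0,0],[0,0,0]],[[10,0,0],[0,0,0]],[[10,0,0],[0,0,0]],[[10,0,0],[0,0,0]],[[10,0,0],[0,0,0]],[[10,0,0],[0,0,0]]]'
cat > t.py <<'E'
from h import *
def tape():
    for n in ("scene","side"):
        p=vision.camera(n);P=cloud(p);im=p["image"].astype(int)
        m=(p["z_map"]>0)&(abs(P[...,0]-.55)<.18)&(abs(P[...,1]-.22)<.2)&(P[...,2]>.12)&(P[...,2]<.145)&(im[...,2]-im[...,0]>25)
        Q=P[m]; c,r=cv2.minEnclosingCircle((Q[:,:2]*1000).astype(np.float32))
        d=np.array(c)-[532,225]; b=[.9748*d[0]-.2233*d[1],.2233*d[0]+.9748*d[1]]
        print(n,np.round(c),round(r),"box",np.round(b),"z95",np.percentile(Q[:,2],[50,95,99]).round(3))
if __name__=="__main__": tape()
E
python3 t.py
```

```text
clock: 5.6
eef_pos: [0.5318, 0.2387, 0.0673]
tool_rot: [0.782, 0.623, -0.0, -0.0]
ft_force: [0.1, -1.4, -1.3]
grip_width: 0.0003
grasp_force: 0.5
scene [525. 211.] 55 box [ -3. -16.] z95 [0.128 0.131 0.131]
side [520. 214.] 53 box [ -9. -13.] z95 [0.13  0.133 0.134]
```

```bash
python3 -m creep '[[[10,0,0],[0,0,0]],[[10,0,0],[0,0,0]],[[10,0,0],[0,0,0]],[[10,0,0],[0,0,0]],[[10,0,0],[0,0,0]],[[10,0,0],[0,0,0]],[[10,0,0],[0,0,0]],[[8,0,0],[0,0,0]],[[6,0,0],[0,0,0]],[[4,0,0],[0,0,0]],[[0,0,0],[0,0,0]],[[0,0,0],[0,0,0]]]'
python3 t.py
```

```text
clock: 7.2
eef_pos: [0.5517, 0.3239, 0.0678]
tool_rot: [0.782, 0.623, 0.0, -0.0]
ft_force: [-1.2, 0.3, -0.2]
grip_width: 0.0
grasp_force: 0.0
scene [544. 296.] 55 box [-4. 72.] z95 [0.127 0.128 0.129]
side [540. 300.] 55 box [-9. 74.] z95 [0.128 0.13  0.132]
```

```bash
python3 -m creep '[[[-11,0,0],[0,0,0]],[[-11,0,0],[0,0,0]],[[0,0,-20],[0,0,0]],[[0,0,-22],[0,0,0]],[[0,0,-22],[0,0,0]],[[0,0,-20],[0,0,0]],[[-34,-15,0],[0,0,0]],[[-34,-15,0],[0,0,0]],[[-34,-15,0],[0,0,0]],[[-34,-15,0],[0,0,0]],[[-31,-17,0],[0,0,0]],[[0,0,0],[0,0,0]]]'
python3 - <<'E'
from t import *
tape(); o=bot.get_obs(); e=np.array(o["eef_pos"])*1000
for n in ("scene","side"):
    p=vision.camera(n)
    for d in vision.place_of(p,"wide_press")[:1]:
        w=pt(p,*d["position"])*1000; v=w-e; print(n,d["score"],w.round(),"tool dx,dy,dz",(.2233*v[0]+.9748*v[1]).round(1),(.9748*v[0]-.2233*v[1]).round(1),-v[2].round(1))
E
```

```text
clock: 8.8
eef_pos: [0.4323, 0.1544, 0.1518]
tool_rot: [0.783, 0.622, -0.0, -0.0]
ft_force: [0.5, 0.3, 0.0]
grip_width: 0.0002
grasp_force: 0.0
scene [545. 297.] 55 box [-3. 73.] z95 [0.126 0.128 0.129]
side [541. 296.] 54 box [-7. 71.] z95 [0.128 0.13  0.131]
scene 0.57 [435. 159.  82.] tool dx,dy,dz 3.0 -0.3 69.8
side 0.63 [444. 166.  83.] tool dx,dy,dz 11.6 7.0 69.2
```

```bash
python3 -m creep '[[[4,1,20],[0,0,0]],[[0,0,20],[0,0,0]],[[0,0,20],[0,0,0]],[[0,0,16],[0,0,0]],[[0,0,10],[0,0,0]],[[0,0,8],[0,0,0]],[[0,0,0],[0,0,0]],[[0,0,0],[0,0,0]]]'
python3 - <<'E'
from h import *
a=[]
for n,s in (("scene",np.s_[90:190,240:370]),("side",np.s_[100:200,145:275])):
    p=vision.camera(n); a.append(cv2.resize(p["image"][s],(520,400),interpolation=cv2.INTER_CUBIC)[:, 0:390])
cv2.imwrite("pics/5.png",np.hstack(a))
E
```

```text
clock: 10.1
eef_pos: [0.4366, 0.1605, 0.0581]
tool_rot: [0.782, 0.623, 0.0, 0.0]
ft_force: [-0.0, -0.7, -0.5]
grip_width: 0.0001
grasp_force: 0.0
```

View pics/5.png

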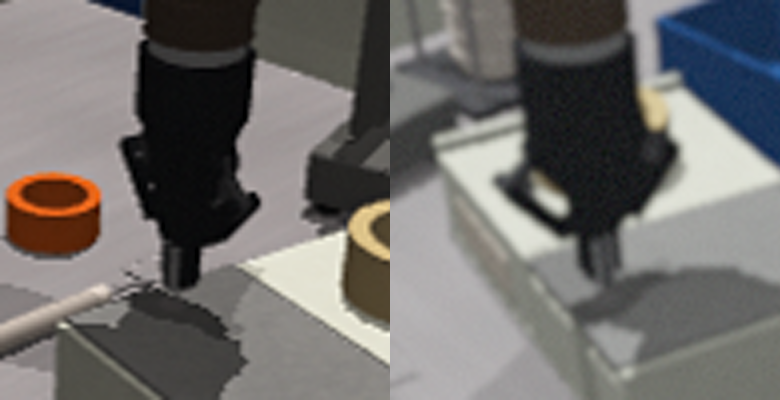

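Tips (left pane (182,287), right pane (603,285)) stand just above the hatch's front midline, and the roll is on the ledge. I press down in small steps.

```bash
python3 -m creep '[[[0,0,5],[0,0,0]],[[0,0,4],[0,0,0]],[[0,0,3],[0,0,0]],[[0,0,2],[0,0,0]],[[0,0,0],[0,0,0]]]'
```

```text
clock: 10.82
eef_pos: [0.4359, 0.1602, 0.0436]
tool_rot: [0.782, 0.623, -0.0, -0.0]
ft_force: [-1.4, -1.3, 3.5]
grip_width: 0.0004
grasp_force: 1.2
```

Contact at 3.5 N, as the height offset predicted. I press to the stop.

```bash
python3 -m creep '[[[0,0,2],[0,0,0]],[[0,0,2],[0,0,0]],[[0,0,1],[0,0,0]],[[0,0,0],[0,0,0]]]'
```

```text
clock: 11.32
eef_pos: [0.436, 0.1602, 0.0392]
tool_rot: [0.782, 0.623, 0.0, 0.0]
ft_force: [-3.6, -2.0, 9.1]
grip_width: 0.0001
grasp_force: 4.4
```

```bash
python3 -m creep '[[[0,0,1],[0,0,0]],[[0,0,0],[0,0,0]],[[0,0,0],[0,0,0]],[[0,0,0],[0,0,0]],[[0,0,0],[0,0,0]]]'
```

```text
clock: 11.95
eef_pos: [0.4361, 0.1602, 0.0391]
tool_rot: [0.782, 0.623, 0.0, 0.0]
ft_force: [-6.1, -1.8, 14.9]
grip_width: 0.0004
grasp_force: 7.7
```

At the hard stop and held for 0.6 s. I withdraw upward and then back toward the robot.

```bash
python3 -m creep '[[[0,0,-10],[0,0,0]],[[0,0,-20],[0,0,0]],[[0,0,-25],[0,0,0]],[[0,0,-30],[0,0,0]],[[0,-10,-30],[0,0,0]],[[0,-20,-30],[0,0,0]],[[0,-30,-20],[0,0,0]],[[0,-30,0],[0,0,0]],[[0,0,0],[0,0,0]],[[0,0,0],[0,0,0]],[[0,0,0],[0,0,0]],[[0,0,0],[0,0,0]]]'
python3 - <<'E'
from t import *
tape()
a=[]
for n in ("scene","side"):
    p=vision.camera(n); a.append(p["image"][80:300,110:500])
cv2.imwrite("pics/6.png",np.hstack(a))
E
```

```text
clock: 13.45
eef_pos: [0.3489, 0.1802, 0.2023]
tool_rot: [0.782, 0.623, -0.0, -0.0]
ft_force: [-0.3, -0.3, -1.2]
grip_width: 0.0
grasp_force: 0.0
scene [544. 295.] 54 box [-4. 71.] z95 [0.126 0.129 0.129]
side [541. 298.] 55 box [-8. 73.] z95 [0.128 0.13  0.131]
```

View pics/6.png

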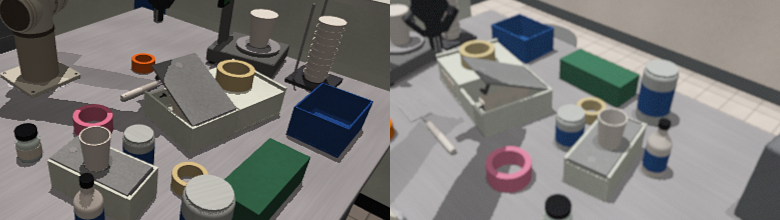

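The hatch stands ajar (left pane (195,88)) and the roll lies flat on the ledge (237,73). The narrow box is shut with its cup in place, and the hand is clear, so I hand in.

```bash
python3 -c "
from workcell import workorder
print(workorder.job_done())"
```

```text
the job is handed in; nothing more can be done
None
```

The job is handed in: the tape lies flat on the wide box's ledge (box y about 72 mm), the wide hatch is sprung ajar, and in the last pictures the narrow box was still shut and nothing else looked moved; the hand-in returned no verdict.

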